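Fold the hex-key set and put it away in its foam-lined box

TASK

Put the red folding hex-key set away: fold both of its swung-out keys fully home into the handle, lay the set flat in its empty cut-out in the foam of the blue steel box, beside the torch, and shut the lid. Do not drop the set from a height, and leave the other tools on the bench where they are.

Things in the scene. Friction and masses are not known exactly. Their poses are not given: they have to be found in the camera images.
- key_set: Folding hex-key set, loose, 0.25 kg: red handle of two side plates with a dark spine between, lying flat, 120 mm long (x), 29 mm wide (y) when folded, 26 mm high (z). Origin: centre of its underside, z up. Two steel keys swing out level with the bench, one at each end, each on its own long side; turned by half a turn the set looks the same. The folded set is gripped across y.
- key_left (a joint): Angle of the 8 mm thick, 88 mm long key on the set's +y side: 0 = folded home, growing as it swings out (about 1.1 to 1.8 rad at the start). Vertical pin at x = -47, y = +10.5 mm in the set's frame; at angle q the key points along (cos q, sin q) there. Folded, its outer face stands 0.5 mm proud of the plates' edge, 14.5 mm from the set's middle.
- key_right (a joint): The same for the key on the set's -y side, a copy turned by half a turn: pin at x = +47, y = -10.5 mm; at angle q it points along (-cos q, -sin q) in the set's frame; folded (0) it points along -x.
- key_left_tip (a point): Centre of the free end of the key on the +y side. The keys occupy heights 11.5 to 19.5 mm above the set's underside. Their pins have light friction (0.015 N m): a fingertip sweeps them in from outside while the handle stays about where it lies (it may shift some mm), and they stay where they are left.
- key_right_tip (a point): Centre of the free end of the key on the -y side, at the same height.
- tool_box: Blue steel box fixed on the bench, 150 mm (x) by 200 mm (y), walls 2 mm thick, rim 55 mm above the bench; origin at the centre of its underside, x towards the hinge (away from the robot). Lined with dark foam whose top is 44 mm above the bench; a black torch lies in its own cut-out on the +y side.
- pocket (a point): Centre of the floor of the empty cut-out for the key set, 24 mm above the bench, 2.5 mm ahead (+x) and 30 mm to the right (-y) of the box's origin; axes as the box. The cut-out is 130 mm long (x), 39 mm wide (y), 20 mm deep; in the middle of both long sides a 48 mm long finger scoop reaches out to 50 mm from the middle line, down to the same floor.
- tool_box_lid (a joint): Angle of the box's lid: 0 = shut, up to 1.66 rad = open, a little past upright. Hinge along y at the back, 80 mm ahead of the box's origin, 56 mm above the bench. The lid is a tray 206 mm wide with a 21 mm rim; open, its outside faces away from the robot. Pushed from behind towards the robot to below about 1.2 rad it falls shut by its own weight.
- lid_edge (a point): Middle of the lid's free long edge, on its outer face (156 mm from the hinge along the lid): about 0.21 m above the bench when open, at the front of the box and 77 mm above the bench when shut.
- multimeter: Teal hand meter lying behind the work, loose, 146 x 69 x 47 mm; origin at the centre of its underside. To be left alone.
- tape_clear: Roll of tan tape, loose, 94 x 92 x 48 mm, at the front right; origin at the centre of its underside. To be left alone.
- screwdriver_red: Screwdriver with a red handle, loose, 204 mm long, left of the box; origin at the centre of its underside. To be left alone.
- pliers_long: Red-handled pliers, loose, 171 x 60 x 15 mm, at the right; origin at the centre of its underside. To be left alone.
There are look-alikes about, which are no part of the job. Of the things that look like the key_set, the larger one is meant.

How it is judged (in metres and radians):
On the way, in this order (a step that is already met when the one before it is completed fails the run):
1. both keys are folded home in the handle (each within 0.12 rad) (value of joint each of key_left, key_right below 0.12 rad), for 0.2 s.
2. the set lies in its cut-out (horizontal distance between key_set and pocket below 0.012 m and z of key_set in the frame of pocket below 0.006 m), for 0.2 s.
At the end, for the whole second after the job is handed in: Both keys are within 0.12 rad of folded home; the set lies flat and at rest on the floor of its cut-out (its middle within 12 mm of the cut-out's, no more than 6 mm above its floor, in line within 0.15 rad, either way round, same side up as it lay); the lid is shut to within 0.05 rad (all of step 1 and all of step 2 and z of key_set in the frame of pocket above -0.004 m and angle between key_set's own z axis and vertical below 0.1 rad and angle between the x axis of key_set and the x axis of tool_box, either way round below 0.15 rad and value of joint tool_box_lid below 0.05 rad and linear speed of key_set below 0.02 m/s); the robot touches nothing.
It fails at once if the key set falls free (faster than 0.9 m/s with no finger on it) (linear speed of key_set above 0.9 m/s and contact force between the fingers and key_set below 0.05 N).
It fails at once if the multimeter, tape, screwdriver or pliers is displaced by more than 30 mm (distance of any of multimeter, tape_clear, screwdriver_red, pliers_long from where it was at the start of the episode above 0.03 m).
It also fails if it takes over 69 s, if anything falls off the work surface, if the arm or the gripper's body presses on something with over 40 N, if the wrist force passes 120 N, or if a joint passes its speed limit or range.

ROBOT

A 6-joint arm with a two-finger parallel gripper is mounted at the origin on a cart in front of the work surface, level with it; the furniture and walls round the work are solid. World frame = base frame: x ahead of the robot, y to its left, z up, the work surface at z = 0. Lengths are in m, angles in degrees, forces in N, time in s.
With the tool pointing down it reaches from about 0.3 to 0.75 m from the base axis. Payload 8.5 kg.
Tool frame: the origin (TCP) lies midway between the tips of the shut fingers; the grasp point (between the pads) lies env.tcp_to_grasp behind it (env.tcp_to_grasp is the distance from the TCP to the grasp point, in m); z points along the fingers, y is the line along which they close (so a half turn about z gives the same grasp; the last joint's range is limited). The gripper opens to 85 mm and grips with 20 to 120 N. Pads are 22 mm wide; open, the fingers measure 114 mm over their backs; the gripper's body (76 mm by 85 mm) begins 54 mm behind the grasp point. The pads swing forward as they close: fully open they stand 13 mm farther back than shut.
Start: joints at [54.299, 21.807, 74.336, -0, 83.858, -12.336], TCP at [0.218, 0.505, 0.231] pointing down, gripper open.
Joint ranges: [-178.18, 178.18], [-50.72, 133.34], [12.68, 142.11], [-81.47, 261.47], [9.98, 163.14], [-165.26, 165.26]. Speed limits (degrees/s): [136.94, 136.94, 180, 180, 180, 180].

INTERFACE

Orientations are given as a 3x3 rotation matrix whose columns are the frame's x, y, z axes.
In Python, from rig import observe, optics, job, env gives the robot as it stands. The module is installed in compiled form; this text tells all that it offers.
- The arm moves only by the shell command python3 -m jog 'ROWS' [FORCE]. ROWS is JSON, a list of rows, each a list of 7 numbers: the turn, a rotation vector about the tool's x, y, z in rad, then the shift along the tool's x, y, z in m, then the opening in per cent of the stroke, from 0 (shut) to 100 (fully open). A call has 1 to 10 rows; each row shifts and turns the commanded pose from where the row before left it, along the tool's axes as they then stand; what a row does not reach is not made up. A row lasts 1/8 s, in which the tool goes at most 62.5 mm and 10.7 degrees, less where a joint would pass 70% of its speed; a pose out of reach is approached as far as the arm can. A call is refused whole if a number of a shift passes 0.0625 or a number of a turn 0.188, either way. A call with a gripper value outside its range is refused whole. The fingers move at their own pace and stop on an object; FORCE is the grip in N (left out, the last holds). Time passes only in rows, so rows that do not move let the fingers close. It gives the time, the measured TCP pose, the force, the opening and the grip force at its end, in the units of the state.
- observe(): the state, without advancing time (a new reading comes with each control period).
- optics.get_image(name): name is "side" or "top" or "wrist"; returns a dict with "pixels" (384x512x3 uint8, red, green, blue), "mtx" (3x3 intrinsics, pixels), "rvec" (rotation vector, rad) and "tvec" (3), from world to camera coordinates, as OpenCV has them. Camera axes: x right, y down, z forward; pixel columns grow to the right and rows downward; lengths in m; the calibration is good to about 2 mm. A picture is of the moment at which its call begins. There is no depth.
- job.close_job(): hands the job in; it is judged then, once.
The state is a dict: "time_s": time; "q": joint angles; "qvel": joint speeds; "joint_efforts": joint torques, N m; "position": TCP position; "tool_rot": TCP orientation; "ft_force": force on the tool from outside, world axes, zero at the start; "wrist_torque": the same for the moment, N m; "grip_width": finger opening in m; "gripper_force": force on a finger pad.
Only numpy, scipy, OpenCV 4.12 (cv2) and the standard library are available. Lean on these libraries where they do the work, as an engineer would, in place of code of your own. Each camera call takes 0.05 s, during which the arm holds its last target. There are 200 camera calls.

## Working session

There is one attempt and no reset: what is moved stays moved. The work goes in short steps, Python scripts to look and compute and a shell command to move; the robot and the scene stay as the last step left them, time stands still between calls to the robot, and variables do not carry over. Pictures are saved under pics/ and viewed, at most 10 in all, crops included, and the job is handed in when it is done.

```bash
mkdir -p pics; cat > h.py <<'E'
import numpy as np, cv2
from rig import observe, optics, job, env
def cam(n):
    d=optics.get_image(n); d['R']=cv2.Rodrigues(np.array(d['rvec'],float))[0]; d['t']=np.array(d['tvec'],float).ravel(); d['K']=np.array(d['mtx']); return d
def ray(d,u,v,z):
    r=d['R'].T@np.linalg.inv(d['K'])@np.array([u,v,1.]); c=-d['R'].T@d['t']; return c+r*(z-c[2])/r[2]
def proj(d,p): 
    q=d['K']@(d['R']@np.array(p,float)+d['t']); return q[:2]/q[2]
E
python3 - <<'E'
from h import *
o=observe();print(o, env.tcp_to_grasp)
ims=[]
for n in('top','side'):
    d=cam(n); cv2.imwrite(f'pics/{n}0.png',cv2.resize(d['pixels'][:,:,::-1],(800,600),interpolation=cv2.INTER_CUBIC)); print(n,-d['R'].T@d['t'])
    np.save(n+'0.npy',d,allow_pickle=True)
E
```

```text
{'time_s': 0.0, 'q': array([ 5.42979110e+01,  2.18403038e+01,  7.43849382e+01, -6.69816806e-04,
        8.38576112e+01, -1.23372856e+01]), 'qvel': array([ 0.01295617,  0.0868941 , -0.07812115,  0.01034551, -0.04220293,
        0.04211483]), 'joint_efforts': array([-2.38891798e-04, -4.48447251e+01, -2.31286526e+01, -1.87935570e-04,
        4.59052826e-03, -3.28018496e-05]), 'position': array([0.21796407, 0.50464723, 0.23071712]), 'tool_rot': array([[-9.17998794e-01,  3.96582296e-01, -8.34439111e-04],
       [ 3.96583062e-01,  9.17998083e-01, -1.18107327e-03],
       [ 2.97620754e-04, -1.41514826e-03, -9.99998954e-01]]), 'ft_force': array([ 0.03960977, -0.28597547,  0.81828919]), 'wrist_torque': array([-0.00615716,  0.01395   ,  0.04589158]), 'gripper_force': 0.0, 'grip_width': 0.0854267685825399} 0.0187
top [0.50865689 0.01767051 1.1915427 ]
side [ 0.08551065 -1.012291    0.98401093]
```

View pics/top0.png

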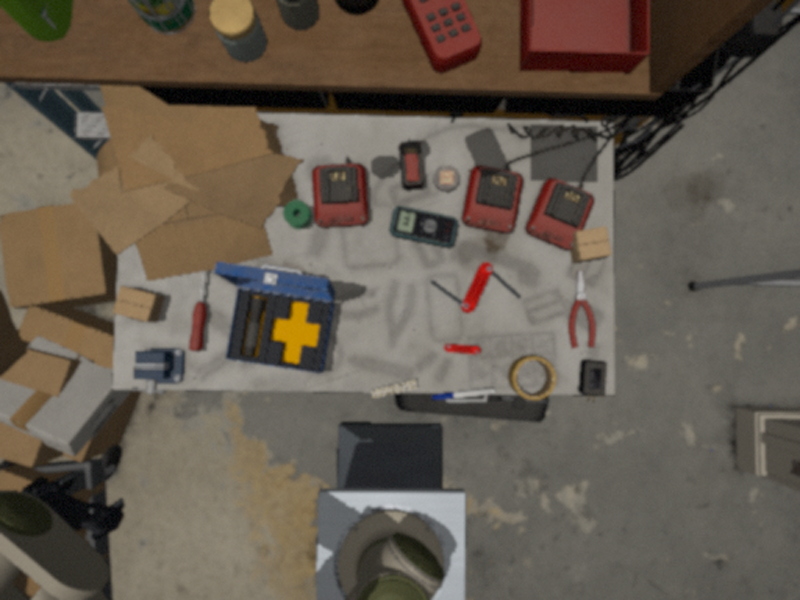

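View pics/side0.png

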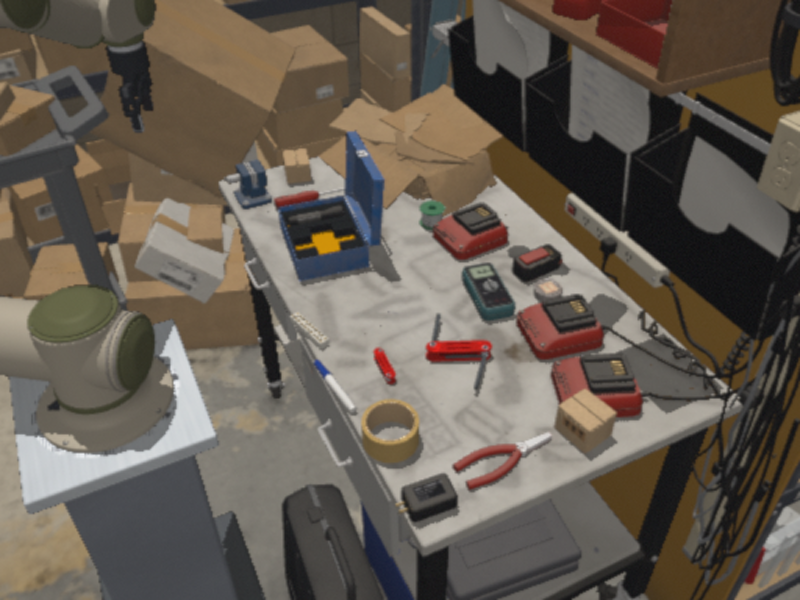

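The top view shows the large open set at about (477,287) in the 800 px picture. Its keys reach to (432,281) and (520,298). The box is at (282,325), with its orange pocket floor at (297,333).

```bash
cat > meas.py <<'E'
from h import *
def keyset(d,z=0.026,box=None,sat=150):
    hsv=cv2.cvtColor(d['pixels'],cv2.COLOR_RGB2HSV)
    m=(((hsv[...,0]<8)|(hsv[...,0]>172))&(hsv[...,1]>sat)&(hsv[...,2]>60)).astype(np.uint8)
    out=[]
    for c in cv2.findContours(m,cv2.RETR_EXTERNAL,cv2.CHAIN_APPROX_NONE)[0]:
        if cv2.contourArea(c)<40: continue
        P=np.array([ray(d,u,v,z)[:2] for u,v in c[:,0]])
        (x,y),(w,h),a=cv2.minAreaRect((P*1000).astype(np.float32)); 
        if w<h: w,h,a=h,w,a+90
        out.append((round(x),round(y),round(w),round(h),round(a,1)))
    return out
def pocket(d,z=0.024):
    hsv=cv2.cvtColor(d['pixels'],cv2.COLOR_RGB2HSV)
    m=((hsv[...,0]>14)&(hsv[...,0]<28)&(hsv[...,1]>190)&(hsv[...,2]>150)).astype(np.uint8)
    c=max(cv2.findContours(m,cv2.RETR_EXTERNAL,cv2.CHAIN_APPROX_NONE)[0],key=cv2.contourArea)
    P=np.array([ray(d,u,v,z)[:2] for u,v in c[:,0]])*1000
    return cv2.minAreaRect(P.astype(np.float32)),P
E
python3 - <<'E'
from meas import *
d=np.load('top0.npy',allow_pickle=True).item()
for k in keyset(d): print(k)
r,P=pocket(d); print(r)
s=800/512
for n,u,v,z in [('tipL?',432,281,.0155),('tipR?',520,298,.0155),('setA',488,265,.026),('setB',468,309,.026),('boxFL',228,357,.055),('boxFR',331,371,.055)]: print(n,ray(d,u/s,v/s,z).round(3))
E
```

```text
(460, -145, 71, 13, 90.8)
(500, 411, 90, 12, 177.7)
(593, -175, 116, 27, 156.5)
(780, -313, 118, 16, 157.1)
(800, -161, 114, 15, 170.7)
(802, 75, 104, 13, 5.1)
(1179, -418, 284, 130, 90.8)
(1176, -96, 167, 123, 24.8)
((490.47467041015625, 211.3282012939453), (96.17513275146484, 110.10719299316406), 43.583126068115234)
tipL? [ 0.605 -0.08   0.016]
tipR? [ 0.571 -0.273  0.016]
setA [ 0.641 -0.2    0.026]
setB [ 0.545 -0.157  0.026]
boxFL [0.437 0.344 0.055]
boxFR [0.41  0.131 0.055]
```

```bash
python3 -m jog '[[0,0,0,-0.0439,-0.034,0,0],[0,0,0,-0.0439,-0.034,0,0],[0,0,0,-0.0439,-0.034,0,0],[0,0,0,-0.0439,-0.034,0,0],[0,0,0,-0.0439,-0.034,0,0],[0,0,0,-0.0439,-0.034,0,0],[0,0,0,-0.0439,-0.034,0,0]]' 25; python3 -m jog '[[0,0,0,-0.0439,-0.034,0,0],[0,0,0,-0.0439,-0.034,0,0],[0,0,0,-0.0439,-0.034,0,0],[0,0,0,-0.0439,-0.034,0,0],[0,0,0,-0.0439,-0.034,0,0],[0,0,0,-0.0439,-0.034,0,0],[0,0,0,-0.0439,-0.034,0,0],[0,0,0,0,0,0,0]]'
python3 - <<'E'
from meas import *
d=cam('wrist'); np.save('w1.npy',d,allow_pickle=True); cv2.imwrite('pics/w1.png',d['pixels'][:,:,::-1])
o=observe(); print(o['position'],o['tool_rot'].round(3),o['time_s'],-d['R'].T@d['t'])
print(keyset(d)); 
E
```

```text
time_s: 0.98
position: [0.4063, 0.1628, 0.2312]
tool_rot: [[-0.918, 0.397, -0.0], [0.397, 0.918, 0.0], [0.0, -0.0, -1.0]]
ft_force: [0.9, 1.5, -0.6]
grip_width: -0.0002
gripper_force: 0.0
time_s: 1.98
position: [0.5942, -0.179, 0.2296]
tool_rot: [[-0.917, 0.4, -0.002], [0.4, 0.917, 0.0], [0.002, -0.0, -1.0]]
ft_force: [-0.3, -0.2, -0.4]
grip_width: 0.0001
gripper_force: 0.0
[ 0.59354269 -0.1769867   0.23005156] [[-0.917  0.398 -0.002]
 [ 0.398  0.917  0.001]
 [ 0.002  0.    -1.   ]] 2.025 [ 0.52545681 -0.1482054   0.37190625]
[(807, -268, 46, 6, 169.6), (691, -329, 99, 10, 68.2), (755, -148, 24, 6, 168.5), (721, -171, 39, 8, 80.0), (750, 54, 74, 15, 169.1), (516, -411, 91, 15, 8.2), (519, -378, 101, 17, 175.2), (593, -176, 118, 26, 155.9), (462, -147, 75, 19, 88.3)]
```

View pics/w1.png

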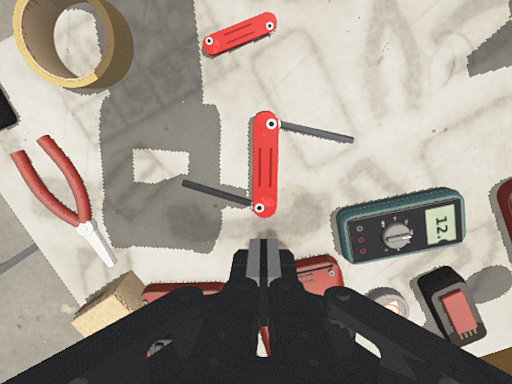

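The wrist view shows the set's pins at (271,124) and (259,208), and the key tips at (352,140) and (184,182). The closed fingers are at (262,260).

```bash
python3 - <<'E'
from meas import *
d=np.load('w1.npy',allow_pickle=True).item()
a=ray(d,271,124,.026)[:2];b=ray(d,259,208,.026)[:2];t1=ray(d,352,140,.0155)[:2];t2=ray(d,184,182,.0155)[:2]
c=(a+b)/2; print(a,b,np.linalg.norm(a-b),'c',c)
pa=np.degrees(np.arctan2(*(b-a)[::-1])); yaw=np.radians(pa)+np.arctan2(21,94); print('yaw',np.degrees(yaw), keyset(d)[-2])
R=np.array([[np.cos(yaw),-np.sin(yaw)],[np.sin(yaw),np.cos(yaw)]])
print((R.T@(t1-c))*1000,(R.T@(t2-c))*1000)
o=observe(); print('tool y deg',np.degrees(np.arctan2(o['tool_rot'][1,1],o['tool_rot'][0,1])))
print('tcp in set',(R.T@(o['position'][:2]-c))*1000)
print('pliers ends, meter in set mm:',[(R.T@(ray(d,u,v,.02)[:2]-c)*1000).round() for u,v in[(112,262),(85,228),(338,210),(360,262)]])
E
```

```text
[ 0.55384663 -0.15213167] [ 0.63467827 -0.20168076] 0.09480963844326376 c [ 0.59426245 -0.17690622]
yaw -18.914601771408726 (593, -176, 118, 26, 155.9)
[-20.86503508  98.24997913] [ 11.43652322 -93.8813162 ]
tool y deg 66.52537154348958
tcp in set [-0.65481135 -0.30945129]
pliers ends, meter in set mm: [array([ 104., -196.]), array([  57., -218.]), array([58., 81.]), array([128., 107.])]
```

```bash
python3 -m jog '[[0,0,0,0.035,0.0375,0.03,0],[0,0,0,0.035,0.0375,0.03,0],[0,0,0,0,0,0.05,0],[0,0,0,0,0,0.05,0],[0,0,0,0,0,0.05,0],[0,0,0,0,0,0.014,0],[0,0,0,0,0,0,0]]'; python3 -m jog '[[0,0,0,-0.018,-0.002,0,0],[0,0,0,-0.017,0,0,0],[0,0,0,-0.015,-0.0045,0,0],[0,0,0,-0.014,-0.009,0,0],[0,0,0,-0.0115,-0.0135,0,0],[0,0,0,-0.0065,-0.013,0,0],[0,0,0,0,0,0,0],[0,0,0,0,0.015,-0.01,0],[0,0,0,0,0.01,-0.05,0]]'
python3 - <<'E'
from meas import *
d=cam('top'); print([k for k in keyset(d) if abs(k[0]-593)<40])
E
```

```text
time_s: 2.9
position: [0.5591, -0.0787, 0.0079]
tool_rot: [[-0.918, 0.396, -0.0], [0.396, 0.918, 0.0], [0.0, 0.0, -1.0]]
ft_force: [0.8, -0.9, 0.3]
grip_width: -0.0002
gripper_force: 0.0
time_s: 4.03
position: [0.6264, -0.1251, 0.0659]
tool_rot: [[-0.918, 0.396, -0.006], [0.396, 0.918, 0.003], [0.006, 0.0, -1.0]]
ft_force: [0.5, 0.8, -0.4]
grip_width: -0.0001
gripper_force: 0.0
[]
```

```bash
python3 -m jog '[[0,0,0,-0.0193,-0.0443,0,0],[0,0,0,-0.0193,-0.0443,0,0],[0,0,0,-0.0193,-0.0443,0,0],[0,0,0,0,0,0.03,0],[0,0,0,0,0,0.03,0],[0,0,0,0,0,0,0]]'; python3 -m jog '[[0,0,0,0.018,0.002,0,0],[0,0,0,0.017,0,0,0],[0,0,0,0.015,0.0045,0,0],[0,0,0,0.014,0.009,0,0],[0,0,0,0.0115,0.0135,0,0],[0,0,0,0.0065,0.013,0,0],[0,0,0,0,0,0,0],[0,0,0,0,-0.015,-0.01,0]]'
python3 -m jog '[[0,0,0,0.006,0.024,-0.05,0],[0,0,0,0.006,0.024,-0.05,50],[0,0,0,0,0,-0.05,100],[0,0,0,0,0,-0.05,100],[0,0,0,0,0,0,100]]'
python3 - <<'E'
from meas import *
d=cam('wrist'); np.save('w2.npy',d,allow_pickle=True); cv2.imwrite('pics/w2.png',d['pixels'][:,:,::-1])
o=observe(); print(o['position'],o['tool_rot'].round(3),o['time_s'])
print([k for k in keyset(d) if abs(k[0]-593)<40])
E
```

```text
time_s: 4.82
position: [0.6275, -0.2705, 0.0058]
tool_rot: [[-0.918, 0.396, -0.003], [0.396, 0.918, 0.002], [0.004, 0.001, -1.0]]
ft_force: [-0.3, -0.7, 0.5]
grip_width: 0.0
gripper_force: 0.0
time_s: 5.82
position: [0.5635, -0.2148, 0.0172]
tool_rot: [[-0.919, 0.395, -0.001], [0.395, 0.919, 0.001], [0.001, 0.0, -1.0]]
ft_force: [-0.3, -0.4, 0.1]
grip_width: 0.0001
gripper_force: 0.0
time_s: 6.45
position: [0.5725, -0.1681, 0.2222]
tool_rot: [[-0.918, 0.398, 0.008], [0.398, 0.918, -0.004], [-0.009, -0.001, -1.0]]
ft_force: [-0.7, 0.2, -0.8]
grip_width: 0.0719
gripper_force: 0.0
[ 0.57164662 -0.16761859  0.21937028] [[-0.918  0.398  0.004]
 [ 0.398  0.918 -0.002]
 [-0.004 -0.001 -1.   ]] 6.5
[(593, -176, 120, 27, 157.1)]
```

View pics/w2.png

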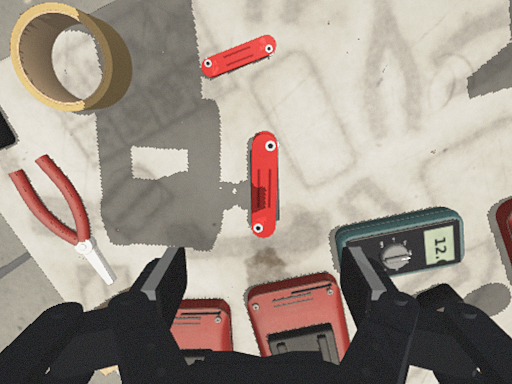

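Both keys are folded to within a few degrees, and the set (260,185) has not moved. I'll grasp it across y next.

```bash
python3 -m jog '[[0,0,0,-0.023,0.001,0.03,100],[0,0,0,0,0,0.055,100],[0,0,0,0,0,0.055,100],[0,0,0,0,0,0.05,100],[0,0,0,0,0,0.02,100],[0,0,0,0,0,0,100],[0,0,0,0,0,0,30]]' 40;  python3 -m jog '[[0,0,0,0,0,0,20],[0,0,0,0,0,0,10],[0,0,0,0,0,0,0],[0,0,0,0,0,0,0],[0,0,0,0,0,0,0],[0,0,0,0,0,0,0]]' 40
```

```text
time_s: 7.38
position: [0.5932, -0.175, 0.008]
tool_rot: [[-0.918, 0.397, 0.001], [0.397, 0.918, -0.0], [-0.001, -0.0, -1.0]]
ft_force: [0.5, -0.1, 0.2]
grip_width: 0.0698
gripper_force: 0.0
time_s: 8.12
position: [0.5933, -0.1746, 0.0082]
tool_rot: [[-0.918, 0.397, 0.001], [0.397, 0.918, -0.001], [-0.001, -0.0, -1.0]]
ft_force: [-0.9, -0.7, 6.1]
grip_width: 0.0273
gripper_force: 40.0
```

```bash
python3 -m jog '[[0,0,0,0,0,-0.04,0],[0,0,-0.071,0,0,-0.05,0],[0,0,-0.071,0,0,-0.05,0],[0,0,-0.071,0,0,-0.05,0],[0,0,-0.071,0,0,0,0],[0,0,0,0,0,0,0]]'; python3 -m jog '[[0,0,0,0.0188,0.0461,0,0],[0,0,0,0.0188,0.0461,0,0],[0,0,0,0.0188,0.0461,0,0],[0,0,0,0.0188,0.0461,0,0],[0,0,0,0.0188,0.0461,0,0],[0,0,0,0.0188,0.0461,0,0],[0,0,0,0.0188,0.0461,0,0],[0,0,0,0.0188,0.0461,0,0],[0,0,0,0,0,0,0],[0,0,0,0,0,0,0]]'
python3 - <<'E'
from meas import *
d=cam('wrist'); np.save('w3.npy',d,allow_pickle=True); cv2.imwrite('pics/w3.png',cv2.resize(d['pixels'][:,:,::-1],(800,600),interpolation=cv2.INTER_CUBIC))
o=observe(); print(o['position'],o['tool_rot'].round(3),o['time_s'],o['grip_width'])
E
```

```text
time_s: 8.88
position: [0.5926, -0.1741, 0.197]
tool_rot: [[-0.992, 0.124, -0.001], [0.124, 0.992, 0.001], [0.001, 0.0, -1.0]]
ft_force: [0.3, -0.5, -4.4]
grip_width: 0.0272
gripper_force: 40.6
time_s: 10.12
position: [0.489, 0.2099, 0.1966]
tool_rot: [[-0.992, 0.124, -0.002], [0.124, 0.992, -0.001], [0.001, -0.001, -1.0]]
ft_force: [-0.1, -0.6, -3.6]
grip_width: 0.0273
gripper_force: 41.3
[0.48929814 0.20945359 0.19672612] [[-0.992  0.125 -0.001]
 [ 0.125  0.992 -0.   ]
 [ 0.001 -0.001 -1.   ]] 10.175 0.027192696404549663
```

View pics/w3.png

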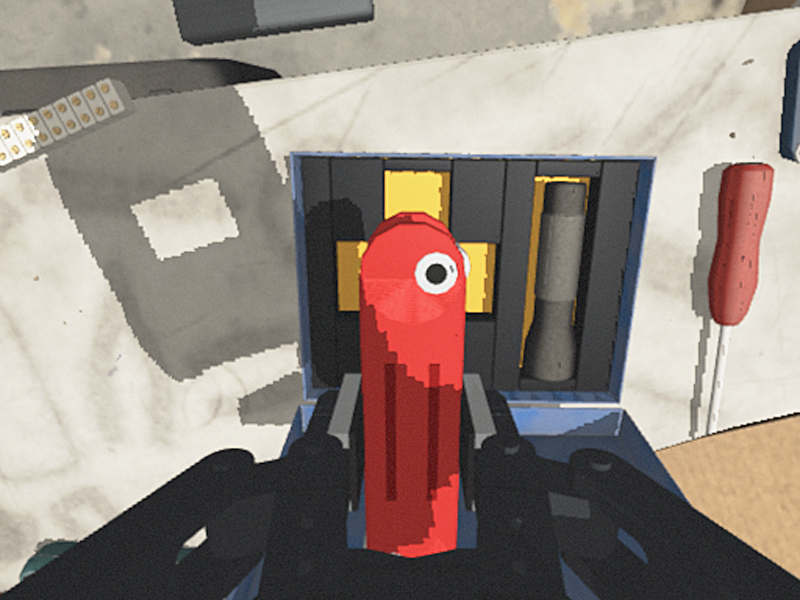

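The set hangs over the box, in line with it. The rim's front corners are at (291,153) and (656,157), its rear-right corner is at (622,401), and the pocket mouth is at (384–450,171).

```bash
python3 - <<'E'
from meas import *
d=np.load('w3.npy',allow_pickle=True).item(); s=800/512
f=lambda u,v,z: ray(d,u/s,v/s,z)[:2]
a=f(291,153,.055); b=f(656,157,.055); e=f(622,401,.055); g=f(302,402,.055)
print(a,b,e,g,np.linalg.norm(a-b),np.linalg.norm(b-e))
yy=(b-a)/np.linalg.norm(b-a); yaw=np.degrees(np.arctan2(yy[1],yy[0]))-90; print('yaw',yaw)
xx=np.array([yy[1],-yy[0]]); org=(a+b)/2+.075*xx; p=org+.0025*xx-.03*yy; print('origin',org,'pocket',p)
print('scoops', (f(337,277,.044)-org)@yy,(f(495,277,.024)-org)@yy,(f(495,277,.044)-org)@yy,(f(337,277,.024)-org)@yy, 'front sides',[(f(u,190,z)-org)@yy for u in(384,450) for z in(.024,.044)],'front x',[(f(420,171,z)-org)@xx for z in(.024,.044)])
r=observe()['tool_rot']; print('tool yaw',np.degrees(np.arctan2(r[1,1],r[0,1]))-90)
# held set: red mask axis at z of top (tcp -0.008+.026)
k=[q for q in keyset(d,.197-.008+.026) if q[2]>90]; print(k)
# old
t=np.load('top0.npy',allow_pickle=True).item(); r,P=pocket(t); print('top y ext',np.sort((P/1000-org)@yy)[[0,-1]],np.sort((P/1000-org)@xx)[[0,-1]])
E
```

```text
[0.40738251 0.15472874] [0.43416978 0.35089724] [0.58008567 0.33221418] [0.55587685 0.13239235] 0.19798898475934487 0.1471071198756101
yaw -7.775781680929185
origin [0.49508653 0.24266573] pocket [0.49350464 0.21260333]
scoops -0.07798883412925832 0.02101108072864232 0.017565260783941092 -0.08102311088198749 front sides [np.float64(-0.0503605650723756), np.float64(-0.04927363811189957), np.float64(-0.009857254133882066), np.float64(-0.011342654814802127)] front x [np.float64(-0.065172717709972), np.float64(-0.06590310788341093)]
tool yaw -7.175964799479047
[(480, 212, 104, 28, 172.7)]
top y ext [-0.07772421  0.01586006] [-0.06528012  0.06266653]
```

```bash
python3 -m jog '[[0,0,0.007,-0.0014,0.003,0.04,0],[0,0,0,0,0,0.05,0],[0,0,0,0,0,0.025,0],[0,0,0,0,0,0.015,0],[0,0,0,0,0,0.01,0],[0,0,0,0,0,0,0]]'; python3 -m jog '[[0,0,0,0,0,0.006,0],[0,0,0,0,0,0.006,0],[0,0,0,0,0,0.006,0],[0,0,0,0,0,0.003,0],[0,0,0,0,0,0,0]]'
```

```text
time_s: 10.92
position: [0.4912, 0.2128, 0.0574]
tool_rot: [[-0.991, 0.131, 0.0], [0.131, 0.991, -0.0], [-0.0, -0.0, -1.0]]
ft_force: [0.0, -0.6, -2.5]
grip_width: 0.027
gripper_force: 41.3
time_s: 11.55
position: [0.491, 0.213, 0.0361]
tool_rot: [[-0.991, 0.13, -0.0], [0.13, 0.991, -0.0], [0.0, -0.0, -1.0]]
ft_force: [0.2, 0.2, -3.4]
grip_width: 0.0268
gripper_force: 41.3
```

```bash
python3 -m jog '[[0,0,0,0,0,0.002,0],[0,0,0,0,0,0.002,0],[0,0,0,0,0,0,0]]'; python3 -m jog '[[0,0,0,0,0,0.001,0],[0,0,0,0,0,0.001,0],[0,0,0,0,0,0,0]]'
```

```text
time_s: 11.92
position: [0.4911, 0.2129, 0.0325]
tool_rot: [[-0.991, 0.13, 0.0], [0.13, 0.991, 0.0], [-0.0, 0.0, -1.0]]
ft_force: [-0.9, -0.1, -0.3]
grip_width: 0.0272
gripper_force: 41.5
time_s: 12.3
position: [0.4912, 0.2129, 0.0323]
tool_rot: [[-0.991, 0.13, 0.002], [0.13, 0.991, 0.0], [-0.002, 0.0, -1.0]]
ft_force: [-6.7, -3.5, 21.3]
grip_width: 0.0272
gripper_force: 43.6
```

```bash
python3 -m jog '[[0,0,0,0,0,-0.0015,0],[0,0,0,0,0,0,45],[0,0,0,0,0,0,52],[0,0,0,0,0,0,52],[0,0,0,0,0,-0.02,52],[0,0,0,0,0,-0.05,52],[0,0,0,0,0,-0.05,52],[0,0,0,0,0,-0.05,52],[0,0,0,0,0,-0.05,0],[0,0,0,0,0,0,0]]'
python3 - <<'E'
from meas import *
d=cam('wrist'); np.save('w4.npy',d,allow_pickle=True); cv2.imwrite('pics/w4.png',cv2.resize(d['pixels'][:,:,::-1],(800,600),interpolation=cv2.INTER_CUBIC))
o=observe(); print(o['position'],o['time_s'])
for k in keyset(d,.05): print(k)
E
```

```text
time_s: 13.55
position: [0.4922, 0.2133, 0.2554]
tool_rot: [[-0.991, 0.13, 0.008], [0.13, 0.991, 0.001], [-0.007, 0.002, -1.0]]
ft_force: [-0.0, -0.8, -1.2]
grip_width: 0.009
gripper_force: 0.0
[0.49133994 0.21309827 0.25290041] 13.6
(698, -139, 58, 20, 73.2)
(457, -71, 14, 6, 158.9)
(493, 213, 119, 27, 172.2)
(491, 399, 95, 25, 168.7)
```

View pics/w4.png

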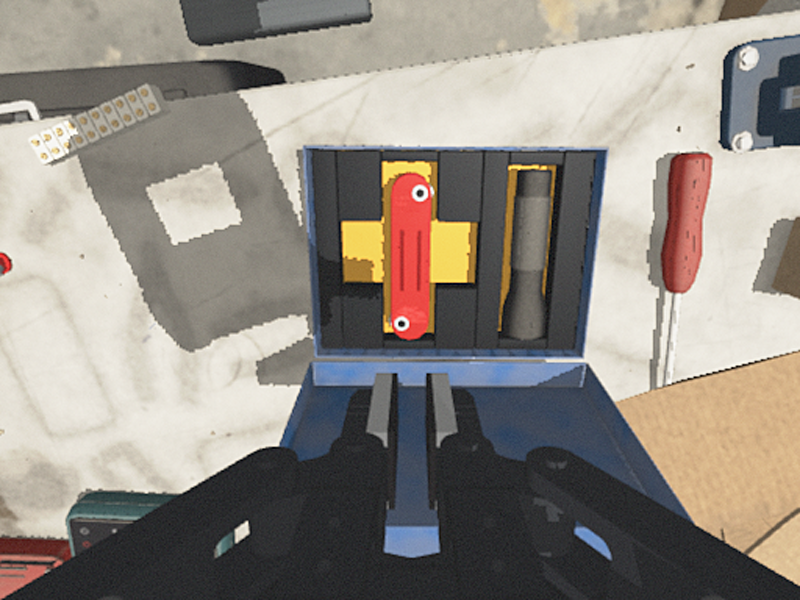

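The set lies flat in its cut-out, measured centre (493,213) mm. I'll go round behind the lid next.

```bash
python3 -m jog '[[0,0,0,-0.036,-0.0052,0,0],[0,0,0,-0.036,-0.0052,0,0],[0,0,0,-0.036,-0.0052,0,0],[0,0,0,-0.036,-0.0052,0,0],[0,0,0,0,0,0,0],[0,0,0,0,0,0.039,0],[0,0,0,0,0,0.039,0],[0,0,0,0,0,0,0]]'; python3 -m jog '[[0,0,0,0.012,0,0,0],[0,0,0,0.012,0,0,0],[0,0,0,0.012,0,0,0],[0,0,0,0.012,0,0,0],[0,0,0,0.012,0,0,0]]'
```

```text
time_s: 14.6
position: [0.6289, 0.1737, 0.1704]
tool_rot: [[-0.991, 0.13, -0.008], [0.13, 0.992, -0.001], [0.008, -0.002, -1.0]]
ft_force: [0.0, 0.9, 0.9]
grip_width: -0.0001
gripper_force: 0.0
time_s: 15.22
position: [0.5708, 0.1815, 0.1741]
tool_rot: [[-0.991, 0.13, 0.0], [0.13, 0.991, 0.0], [-0.0, 0.0, -1.0]]
ft_force: [-0.1, -0.3, 0.4]
grip_width: 0.0
gripper_force: 0.3
```

```bash
python3 -m jog '[[0,0,0,0.012,0,0,0],[0,0,0,0.012,0,0,0],[0,0,0,0.012,0,0,0],[0,0,0,0.01,0,0,0],[0,0,0,0,0,0,0],[0,0,0,0,0,-0.03,0],[0,0,0,0,0,-0.05,0],[0,0,0,0,0,0,0],[0,0,0,0,0,0,0]]'
python3 - <<'E'
from meas import *
d=cam('side'); cv2.imwrite('pics/s5.png',cv2.resize(d['pixels'][60:240,100:340,::-1],(800,600),interpolation=cv2.INTER_CUBIC))
E
```

```text
time_s: 16.35
position: [0.5259, 0.1873, 0.2531]
tool_rot: [[-0.991, 0.131, -0.001], [0.131, 0.991, -0.0], [0.001, -0.0, -1.0]]
ft_force: [-0.8, -0.2, -0.4]
grip_width: -0.0
gripper_force: 0.0
```

View pics/s5.png

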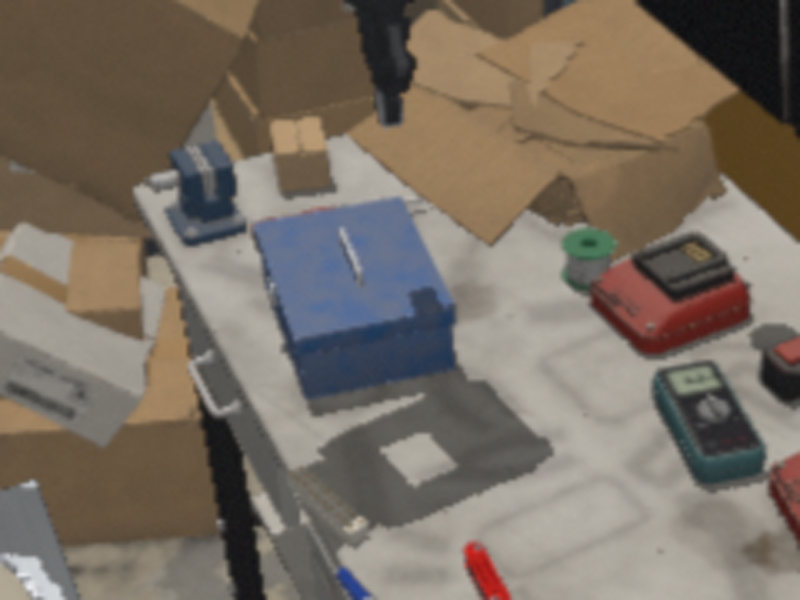

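The lid is shut flat on the box (360,270) and the gripper is well clear of it.

```bash
python3 -c "
from rig import job; print(job.close_job())"
```

```text
the job is handed in; nothing more can be done
None
```

I folded both keys home, laid the red hex-key set in its cut-out, shut the lid and handed the job in at about 16 s; the hand-in returned no verdict.

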